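# Proving the resin syringes before filling

## Task

Before resin is drawn up for the brooches, prove the three dosing syringes in the rack: press each plunger gently down its stroke, and stop as soon as the resistance rises, never forcing it. The two that run fully home stay standing in the rack with their plungers home; the one that comes up stiff well short of home has cured resin in it, so leave its plunger where it stopped, lift that syringe out by the barrel and stand it, nozzle down, in the blue-glazed mug. Leave the mug standing, and do not disturb the thimble stand, the brooch or the music box.

Things in the scene. Friction and masses are not known exactly. Their poses are not given: they have to be found in the camera images.
- syringe_a: White opaque 30 ml dosing syringe, 80 g, loose, starting nearest the rack's -y end; all three look alike. Origin: nozzle tip, z up the barrel. Nozzle 6 mm wide, z 0 to 10; barrel 25 mm across, z 10 to 110. At the barrel's rim, z 106 to 110, two finger wings reach +-24 mm along y; along x they are narrower than the barrel, so it can be gripped across x just below the rim.
- plunger_a: Plunger of syringe_a. Origin: top centre of its thumb disc (21 mm across), which starts 146 to 154 mm up the syringe's z and is at 120 when home. Stays where left. Runs with 2 N drag; its rubber stopper yields 4 N/mm (6 mm at most) once it meets an end. In the one stuck syringe it meets cured resin with the disc still 10 to 20 mm above home. Over 18 N of push or squeeze spoils it.
- syringe_b: White opaque 30 ml dosing syringe, 80 g, loose, starting in the middle of the rack; all three look alike. Origin: nozzle tip, z up the barrel. Nozzle 6 mm wide, z 0 to 10; barrel 25 mm across, z 10 to 110. At the barrel's rim, z 106 to 110, two finger wings reach +-24 mm along y; along x they are narrower than the barrel, so it can be gripped across x just below the rim.
- plunger_b: Plunger of syringe_b. Origin: top centre of its thumb disc (21 mm across), which starts 146 to 154 mm up the syringe's z and is at 120 when home. Stays where left. Runs with 2 N drag; its rubber stopper yields 4 N/mm (6 mm at most) once it meets an end. In the one stuck syringe it meets cured resin with the disc still 10 to 20 mm above home. Over 18 N of push or squeeze spoils it.
- syringe_c: White opaque 30 ml dosing syringe, 80 g, loose, starting nearest the rack's +y end; all three look alike. Origin: nozzle tip, z up the barrel. Nozzle 6 mm wide, z 0 to 10; barrel 25 mm across, z 10 to 110. At the barrel's rim, z 106 to 110, two finger wings reach +-24 mm along y; along x they are narrower than the barrel, so it can be gripped across x just below the rim.
- plunger_c: Plunger of syringe_c. Origin: top centre of its thumb disc (21 mm across), which starts 146 to 154 mm up the syringe's z and is at 120 when home. Stays where left. Runs with 2 N drag; its rubber stopper yields 4 N/mm (6 mm at most) once it meets an end. In the one stuck syringe it meets cured resin with the disc still 10 to 20 mm above home. Over 18 N of push or squeeze spoils it.
- rack: Fixed deal rack, 56 x 230 x 58 mm, long along its y. Origin: centre of its underside. Wells at x 0, y -70, 0, +70 mm. Lower board, top at z 12, carries the barrels (nozzle in an 11 mm hole; a stored syringe's origin is at z 2); upper board, z 42 to 54, has 27.5 mm holes that steady them. A syringe must rise 55 mm to come clear.
- well_0 (a point): Centre of the rack's well at its y = -70 mm, at the level of the table.
- well_1 (a point): Centre of the rack's well at its y = 0 mm, at the level of the table.
- well_2 (a point): Centre of the rack's well at its y = 70 mm, at the level of the table.
- mug: Blue-glazed pottery mug, loose, 330 g, for rejected syringes. Origin: centre of its underside; rim 80 mm across outside, 70 mm inside, 78 mm high, floor 5 mm thick; the handle is on its +y side. A syringe set down in it leans on the rim.
- thimble_stand: Walnut thimble stand, 75 x 130 x 38 mm, six thimbles fixed on it; bystander. Origin: centre of its underside.
- brooch: Round copper brooch lying flat, 40 mm across, 9 mm high; bystander. Origin: centre of its underside.
- music_box: Rosewood music box, 83 x 118 x 60 mm with a crank on its +y side; bystander. Origin: centre of its underside.

How it is judged:
On the way, in this order (a step that is already met when the one before it is completed fails the run):
1. a first plunger has been pushed down to the resin or past it ((z of plunger_a in the frame of syringe_a below 0.1405 m or z of plunger_b in the frame of syringe_b below 0.1405 m or z of plunger_c in the frame of syringe_c below 0.1405 m)), for 0.1 s.
2. a syringe whose plunger was pushed and stopped short of home stands in the mug (((horizontal distance between syringe_a and mug below 0.036 m and z of syringe_a in the frame of mug between 0 and 0.03 m and angle between syringe_a's own z axis and vertical below 0.75 rad and z of plunger_a in the frame of syringe_a between 0.13 and 0.1405 m) or (horizontal distance between syringe_b and mug below 0.036 m and z of syringe_b in the frame of mug between 0 and 0.03 m and angle between syringe_b's own z axis and vertical below 0.75 rad and z of plunger_b in the frame of syringe_b between 0.13 and 0.1405 m) or (horizontal distance between syringe_c and mug below 0.036 m and z of syringe_c in the frame of mug between 0 and 0.03 m and angle between syringe_c's own z axis and vertical below 0.75 rad and z of plunger_c in the frame of syringe_c between 0.13 and 0.1405 m))), for 0.2 s.
At the end, for the whole second after the job is handed in: Two syringes stand upright in rack wells (6 mm, 0.1 rad), plunger discs within 2.5 mm of home; the third stands nozzle down in the upright mug (tip inside, under 30 mm up, lean under 0.75 rad), its disc 10 to 20.5 mm above home; all at rest (((horizontal distance between syringe_a and mug below 0.036 m and z of syringe_a in the frame of mug between 0 and 0.03 m and angle between syringe_a's own z axis and vertical below 0.75 rad and z of plunger_a in the frame of syringe_a between 0.13 and 0.1405 m and (horizontal distance between syringe_b and well_0 below 0.006 m or horizontal distance between syringe_b and well_1 below 0.006 m or horizontal distance between syringe_b and well_2 below 0.006 m) and z of each of syringe_b, syringe_c in the frame of rack below 0.007 m and angle between each of syringe_b, syringe_c's own z axis and vertical below 0.1 rad and z of plunger_b in the frame of syringe_b below 0.1225 m and (horizontal distance between syringe_c and well_0 below 0.006 m or horizontal distance between syringe_c and well_1 below 0.006 m or horizontal distance between syringe_c and well_2 below 0.006 m) and z of plunger_c in the frame of syringe_c below 0.1225 m) or (horizontal distance between syringe_b and mug below 0.036 m and z of syringe_b in the frame of mug between 0 and 0.03 m and angle between syringe_b's own z axis and vertical below 0.75 rad and z of plunger_b in the frame of syringe_b between 0.13 and 0.1405 m and (horizontal distance between syringe_a and well_0 below 0.006 m or horizontal distance between syringe_a and well_1 below 0.006 m or horizontal distance between syringe_a and well_2 below 0.006 m) and z of each of syringe_a, syringe_c in the frame of rack below 0.007 m and angle between each of syringe_a, syringe_c's own z axis and vertical below 0.1 rad and z of plunger_a in the frame of syringe_a below 0.1225 m and (horizontal distance between syringe_c and well_0 below 0.006 m or horizontal distance between syringe_c and well_1 below 0.006 m or horizontal distance between syringe_c and well_2 below 0.006 m) and z of plunger_c in the frame of syringe_c below 0.1225 m) or (horizontal distance between syringe_c and mug below 0.036 m and z of syringe_c in the frame of mug between 0 and 0.03 m and angle between syringe_c's own z axis and vertical below 0.75 rad and z of plunger_c in the frame of syringe_c between 0.13 and 0.1405 m and (horizontal distance between syringe_a and well_0 below 0.006 m or horizontal distance between syringe_a and well_1 below 0.006 m or horizontal distance between syringe_a and well_2 below 0.006 m) and z of each of syringe_a, syringe_b in the frame of rack below 0.007 m and angle between each of syringe_a, syringe_b's own z axis and vertical below 0.1 rad and z of plunger_a in the frame of syringe_a below 0.1225 m and (horizontal distance between syringe_b and well_0 below 0.006 m or horizontal distance between syringe_b and well_1 below 0.006 m or horizontal distance between syringe_b and well_2 below 0.006 m) and z of plunger_b in the frame of syringe_b below 0.1225 m)) and linear speed of each of syringe_a, syringe_b, syringe_c, mug below 0.02 m/s and angle between mug's own z axis and vertical below 0.08 rad); the robot touches nothing.
It fails at once if a plunger was pushed or squeezed with more than 18 N (contact force between any of plunger_a, plunger_b, plunger_c and anything else above 18 N).
It fails at once if a bystander (thimble stand, brooch or music box) was shifted by more than 15 mm (distance of any of thimble_stand, brooch, music_box from where it was at the start of the episode above 0.015 m).
It also fails if it takes over 64 s, if anything falls off the work surface, if the arm or the gripper's body presses on something with over 40 N, if the wrist force passes 120 N, or if a joint passes its speed limit or range.

## Robot

A 6-joint arm with a two-finger parallel gripper is mounted at the origin on the work surface. World frame = base frame: x ahead of the robot, y to its left, z up, the work surface at z = 0. Lengths are in m, angles in rad, forces in N, time in s.
With the tool pointing down it reaches from about 0.325 to 0.9 m from the base axis. Payload 3.5 kg.
Tool frame: the origin (TCP) lies on the centre line of the jaws, within the pads' length; the fingertips stand 25 mm ahead of it and the grasp point (between the pads) lies 6 mm ahead of it (bot.tips_ahead is the distance from the TCP to the fingertips, in m); z points along the fingers, y is the line along which they close (so a half turn about z gives the same grasp; the last joint's range is limited). The gripper opens to 85 mm and grips with 20 to 120 N. Pads are 22 mm wide; open, the fingers measure 114 mm over their backs; the gripper's body (76 mm by 85 mm) begins 54 mm behind the grasp point. The pads swing forward as they close: fully open they stand 13 mm farther back than shut.
Start: joints at [1.241, 0.276, -0.026, 1.268, 0, 1.467], TCP at [0.141, 0.609, 0.256] pointing down, gripper open.
Joint ranges: [-3.12, 3.12], [-0.85, 1.88], [-1.08, 1.24], [-1.95, 2.15], [-1.57, 1.53], [-3.14, 3.14]. Speed limits (rad/s): [2.57, 2.57, 3.14, 3.14, 3.14, 3.14].

## Interface

Orientations are given as [roll, pitch, yaw] about the fixed x, y, z axes, in that order (R = Rz(yaw) Ry(pitch) Rx(roll)).
In Python, from station import status, read_camera, calibration, finish_job, recognise, bot gives the robot as it stands.
- The arm moves only by the tool send_rows, never from a script. Its argument "series" is one flat list of numbers, 5 for each row, row after row: the finger opening in mm, from 0 to 85.4, then the shift along the tool's x, y, z normalised to -1 to 1, where 1 is 300 mm, then the turn about the tool's z normalised to -1 to 1, where 1 is pi/2 rad. A call has 1 to 20 rows; each row is the pose to reach, as a shift and turn from the pose commanded when the call began, along the tool's axes at that moment; what a row does not reach only later rows make up. A row lasts 1/8 s, in which the tool goes at most 62.5 mm and 10.7 degrees, less where a joint would pass 70% of its speed; a pose out of reach is approached as far as the arm can. A call with a number of a shift or a turn outside -1 to 1 is refused whole. A call with a gripper value outside its range is refused whole. The fingers move at their own pace and stop on an object; "squeeze" is the grip in N (left out, the last holds). Time passes only in rows, so rows that repeat a pose let the fingers close. It gives the time, the measured TCP pose, the force, the opening and the grip force at its end, in the units of the state.
- status.sense(): the state, without advancing time (a new reading comes with each control period).
- read_camera(name): name is "side" or "top"; returns (picture, depth): 480x640x3 uint8, red, green, blue; 480x640 float32, m along the optical axis (not along the pixel's ray), 0 where there is no reading.
- calibration(name): a dict with "fx", "fy", "cx", "cy" (pixels), "world_from_camera" (4x4, takes a point from camera to world coordinates). Camera axes: x right, y down, z forward; pixel columns grow to the right and rows downward; lengths in m; the calibration is good to about 2 mm. A picture is of the moment at which its call begins. calibration takes no time and is no camera call.
- finish_job(): hands the job in; it is judged then, once.
Trained networks look in the newest picture that a camera, given by its name, has taken for a name from the list of things; names that differ only in an ending like _2 or _b are one class to them, and where a whole thing is asked for, a point or a joint stands for the part that bears it (a point fixed in the world has none). Each returns a list of dicts, best first, with "conf" (0 to 1); they miss things now and then, are a little off and sometimes report something else, mostly with a low value. They report only what shows in the picture. A call takes as long as a camera call.
- recognise(camera, query): "point" ([x, y, z] in m, in world coordinates, good to about 4 mm: the middle of the surface that is visible of it).
The state is a dict: "clock": time; "qpos": joint angles; "joint_vel": joint speeds; "joint_torque": joint torques, N m; "tcp_pos": TCP position; "orientation": TCP orientation; "contact_force": force on the tool from outside, world axes, zero at the start; "moment": the same for the moment, N m; "opening": finger opening in m; "grasp_force": force on a finger pad.
Only numpy, scipy, OpenCV 4.12 (cv2) and the standard library are available. Lean on these libraries where they do the work, as an engineer would, in place of code of your own. Each camera call takes 0.05 s, during which the arm holds its last target. There are 200 camera calls.

## Working session

There is one attempt and no reset: what is moved stays moved. The work goes in short steps, Python scripts to look and compute and a tool call to move; the robot and the scene stay as the last step left them, time stands still between calls to the robot, and variables do not carry over. Pictures are saved under pics/ and viewed, at most 10 in all, crops included, and the job is handed in when it is done.

Besides the shell and the picture viewer there is one more tool, called as name(argument=value, ...) on one line, values as JSON. send_rows: Moves the arm, as the interface text tells. Scaled input: -1 to 1 covers 300 mm each way for a shift and pi/2 rad each way for a turn. Its arguments: {"type":"object","properties":{"series":{"type":"array","items":{"type":"number"}},"squeeze":{"type":"number"}},"required":["series"]}

```bash
mkdir -p pics; python3 - <<'E'
from station import *
import cv2,numpy as np
for n in("top","side"):
    p,d=read_camera(n); cv2.imwrite(f"pics/{n}0.png",p[:,:,::-1]); np.savez(f"{n}0.npz",p=p,d=d)
    c=calibration(n); print(n,c["fx"],c["cx"],c["cy"],np.round(c["world_from_camera"],3).tolist())
    for q in("syringe_a","plunger_a","rack","mug","thimble_stand","brooch","music_box"):
        print(q,[(np.round(r["point"],3).tolist(),round(r["conf"],2)) for r in recognise(n,q)])
s=status.sense();print(s)
E
```

```text
top 606.8153282688874 318.8800523663675 230.83806314250108 [[-0.0, -0.979, 0.203, 0.419], [-1.0, -0.0, -0.003, -0.017], [0.003, -0.203, -0.979, 1.082], [0.0, 0.0, 0.0, 1.0]]
syringe_a [([0.471, -0.272, 0.11], 0.79), ([0.502, -0.128, 0.112], 0.62), ([0.486, -0.206, 0.114], 0.61)]
plunger_a [([0.474, -0.273, 0.152], 0.66), ([0.499, -0.14, 0.149], 0.66), ([0.486, -0.203, 0.154], 0.64)]
rack [([0.486, -0.2, 0.056], 0.61)]
mug [([0.5, 0.191, 0.023], 0.56)]
thimble_stand [([0.723, 0.192, 0.015], 0.85), ([0.484, -0.197, 0.051], 0.74)]
brooch [([0.493, 0.012, 0.01], 0.75), ([0.486, -0.206, 0.156], 0.47)]
music_box [([0.745, 0.024, 0.058], 0.92)]
side 565.5182782940525 313.1259430090239 244.5193361590131 [[-0.948, -0.214, 0.234, 0.41], [-0.317, 0.66, -0.681, 0.571], [-0.009, -0.72, -0.694, 0.71], [0.0, 0.0, 0.0, 1.0]]
syringe_a [([0.471, -0.273, 0.113], 0.94), ([0.484, -0.198, 0.111], 0.94), ([0.504, -0.128, 0.111], 0.7)]
plunger_a [([0.487, -0.207, 0.138], 0.8), ([0.471, -0.274, 0.136], 0.77), ([0.497, -0.136, 0.133], 0.63), ([0.471, -0.273, 0.11], 0.24)]
rack [([0.48, -0.142, 0.054], 0.68)]
[... 204 characters left out ...]
: 0.8, 'qpos': array([ 1.24061155e+00,  2.76375159e-01, -2.63572316e-02,  1.26799473e+00,
       -3.95116403e-06,  1.46740684e+00]), 'joint_vel': array([-3.88704344e-04,  2.49612430e-06, -1.34234767e-04,  5.96680312e-05,
        2.30304552e-03,  5.90824900e-04]), 'joint_torque': array([-2.03400318e-04, -4.45427513e+01,  2.95543492e+01,  6.12867188e-04,
       -1.04640210e-04,  5.24375807e-06]), 'tcp_pos': array([0.14054586, 0.609013  , 0.25634893]), 'orientation': array([3.14152422e+00, 1.10727004e-05, 2.91479736e+00]), 'contact_force': array([ 0.65852509, -0.33308291,  0.29821118]), 'moment': array([-0.05762034,  0.01283113,  0.02170255]), 'grasp_force': 0.0, 'opening': 0.08484827099348062}
```

View pics/top0.png

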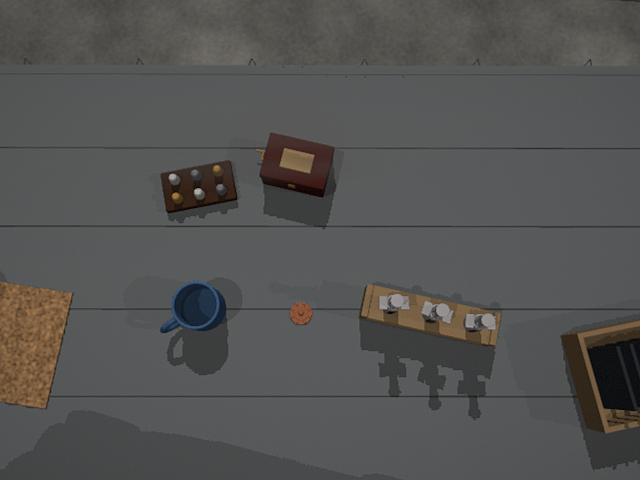

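View pics/side0.png

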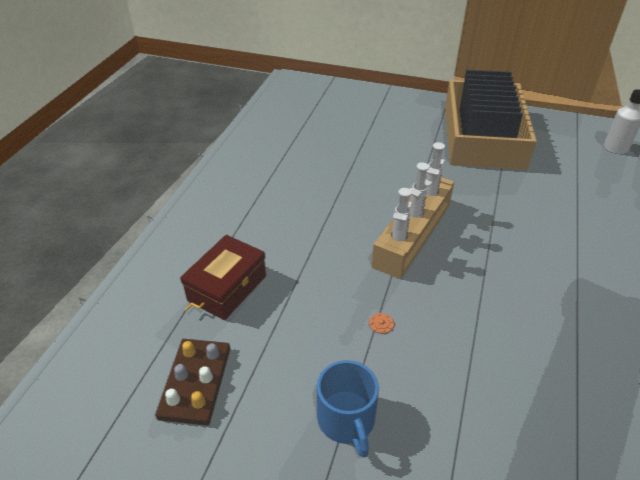

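The top view shows the mug at about (198,305), the brooch at (301,313) and the rack from (365,300) to (498,325), with discs near (397,300), (442,311) and (487,322). Next I take accurate positions from depth.

```bash
cat > h.py <<'E'
import numpy as np,cv2
from station import *
def cloud(n,d):
    c=calibration(n);v,u=np.mgrid[:480,:640]
    P=np.stack([(u-c["cx"])/c["fx"]*d,(v-c["cy"])/c["fy"]*d,d,np.ones_like(d)],-1)@np.array(c["world_from_camera"]).T
    P=P[...,:3].copy();P[d==0]=np.nan;return P
E
python3 - <<'E'
from h import *
for n in("top","side"):
    f=np.load(n+"0.npz");P=cloud(n,f["d"]).reshape(-1,3);P=P[~np.isnan(P[:,0])]
    t=P[(np.hypot(P[:,0]-.56,P[:,1])<.4)&(P[:,2]<.01)];print(n,"table z",np.median(t[:,2]))
    R=P[(abs(P[:,0]-.485)<.09)&(abs(P[:,1]+.2)<.15)]
    b=R[abs(R[:,2]-.054)<.004]
    (cx,cy),wh,a=cv2.minAreaRect((b[:,:2]*1000).astype(np.float32));print("board",cx,cy,wh,a,np.median(b[:,2]))
    for w in((.474,-.273),(.486,-.205),(.499,-.138)):
        k=R[(np.hypot(R[:,0]-w[0],R[:,1]-w[1])<.022)&(R[:,2]>.135)]
        zt=np.percentile(k[:,2],90);k=k[abs(k[:,2]-zt)<.004]
        (x,y),r=cv2.minEnclosingCircle((k[:,:2]*1000).astype(np.float32));print("disc",len(k),np.median(k[:,2]),k.mean(0).round(4),x,y,r)
    for w in((.471,-.273),(.486,-.200),(.503,-.128)):
        k=R[(np.hypot(R[:,0]-w[0],R[:,1]-w[1])<.035)&(abs(R[:,2]-.112)<.003)]
        print("rim",len(k),k.mean(0).round(4),cv2.minAreaRect((k[:,:2]*1000).astype(np.float32)))
    m=P[(np.hypot(P[:,0]-.5,P[:,1]-.19)<.09)&(abs(P[:,2]-.078)<.003)]
    (x,y),r=cv2.minEnclosingCircle((m[:,:2]*1000).astype(np.float32));print("mug",len(m),x,y,r,m[:,2].max())
E
```

```text
top table z -5.0452789043697877e-05
board 488.8310241699219 -207.84242248535156 (230.6772918701172, 56.406124114990234) 77.54576873779297 0.053946541333324216
disc 121 0.1538510633510599 [ 0.4737 -0.2757  0.1541] 473.8218994140625 -275.76422119140625 10.08193302154541
disc 126 0.15497606355487947 [ 0.4884 -0.2076  0.155 ] 488.6051940917969 -207.26246643066406 10.282100677490234
disc 124 0.14893110253388936 [ 0.5041 -0.139   0.1492] 503.90106201171875 -139.0958251953125 10.188358306884766
rim 184 [ 0.4729 -0.2693  0.1117] ((473.78167724609375, -275.89593505859375), (48.3979377746582, 22.494970321655273), 85.34256744384766)
rim 217 [ 0.4887 -0.2044  0.1117] ((488.49188232421875, -207.36761474609375), (48.04380416870117, 23.556734085083008), 67.49810791015625)
rim 212 [ 0.5029 -0.1381  0.1119] ((503.7854919433594, -139.51290893554688), (46.4612922668457, 22.323989868164062), 88.97923278808594)
mug 392 503.1940612792969 184.0437774658203 39.86614227294922 0.08092693891668712
side table z -0.00032099374396155067
board 484.88177490234375 -208.0137939453125 (233.01351928710938, 57.678829193
[... 172 characters left out ...]
96454655617603 [ 0.4843 -0.2071  0.154 ] 483.8157958984375 -208.64984130859375 11.20259952545166
disc 97 0.14827194145657763 [ 0.4994 -0.1388  0.1483] 499.6763916015625 -139.79539489746094 10.670852661132812
rim 125 [ 0.4686 -0.2698  0.1115] ((469.1724853515625, -274.1224670410156), (49.617923736572266, 23.54396629333496), 89.22600555419922)
rim 153 [ 0.4833 -0.2033  0.1114] ((487.4142150878906, -200.18887329101562), (68.52030181884766, 23.311182022094727), 70.81587219238281)
rim 163 [ 0.4986 -0.1312  0.1114] ((499.4281005859375, -136.20777893066406), (22.843006134033203, 44.27244567871094), 1.0533124208450317)
mug 680 498.2366638183594 183.4623565673828 40.45089340209961 0.08097576510389148
```

```bash
cat >> h.py <<'E'
def go(x,y,z,yaw=None):
    s=status.sense();p=s["tcp_pos"];w=s["orientation"][2];yaw=w if yaw is None else yaw
    d=np.array([x,y,z])-p;c,n=np.cos(w),np.sin(w)
    print("clk",round(s["clock"],2),"tcp",p.round(4),"rpy",s["orientation"].round(3),"F",s["contact_force"].round(2),"open",round(s["opening"],4))
    print("shift",np.round(np.array([c*d[0]+n*d[1],n*d[0]-c*d[1],-d[2]])/.3,4),"turn",round(((w-yaw+np.pi)%(2*np.pi)-np.pi)/(np.pi/2),4),"tips",bot.tips_ahead)
E

```

send_rows(series=[0,-0.58,-0.72,0,0.6,0,-0.58,-0.72,0,0.6,0,-0.58,-0.72,0,0.6,0,-0.58,-0.72,0,0.6,0,-0.58,-0.72,0,0.6,0,-0.58,-0.72,0,0.6], squeeze=20)

```text
clock: 1.55
tcp_pos: [0.262, 0.3581, 0.2565]
orientation: [3.141, -0.0, 1.97]
contact_force: [0.3, 1.6, 0.9]
opening: 0.0
grasp_force: 0.0
```

```bash
python3 -c "
from h import *
go(.5018,-.139,.2,1.37)"
```

```text
clk 1.55 tcp [0.262  0.3581 0.2565] rpy [ 3.141 -0.     1.97 ] F [0.25 1.55 0.93] open 0.0
shift [-1.8374  0.0924  0.1884] turn 0.382 tips 0.025
```

send_rows(series=[0,-0.92,0.05,0,0.38,0,-0.92,0.05,0,0.38,0,-0.92,0.05,0,0.38,0,-0.92,0.05,0,0.38,0,-0.92,0.05,0,0.38,0,-0.92,0.05,0,0.38])

```text
clock: 2.3
tcp_pos: [0.3844, 0.1109, 0.2566]
orientation: [3.141, -0.001, 1.375]
contact_force: [-0.4, -0.1, -0.3]
opening: 0.0001
grasp_force: 0.0
```

```bash
python3 -c "
from h import *
go(.5018,-.139,.2,1.37)"
```

```text
clk 2.3 tcp [0.3844 0.1109 0.2566] rpy [ 3.141e+00 -1.000e-03  1.375e+00] F [-0.39 -0.14 -0.31] open 0.0001
shift [-0.7407  0.5462  0.1886] turn 0.003 tips 0.025
```

send_rows(series=[0,-0.741,0.546,0.189,0,0,-0.741,0.546,0.189,0,0,-0.741,0.546,0.189,0,0,-0.741,0.546,0.189,0,0,-0.741,0.546,0.189,0,0,-0.741,0.546,0.189,0,0,-0.741,0.546,0.189,0,0,-0.741,0.546,0.189,0])

```text
clock: 3.3
tcp_pos: [0.5005, -0.1369, 0.1999]
orientation: [-3.142, -0.0, 1.378]
contact_force: [-0.5, 0.4, -0.2]
opening: -0.0
grasp_force: 0.0
```

```bash
python3 - <<'E'
from h import *
go(.5018,-.139,.168)
p,d=read_camera("side"); q,_=read_camera("top")
cv2.imwrite("pics/1.png",np.hstack([cv2.resize(p[120:290,330:500,::-1],(400,400)),cv2.resize(q[230:370,350:520,::-1],(400,330)).copy() if 0 else cv2.resize(q[230:370,350:520,::-1],(400,400))]))
E
```

```text
clk 3.3 tcp [ 0.5005 -0.1369  0.1999] rpy [-3.142 -0.     1.378] F [-0.5   0.36 -0.18] open -0.0
shift [-0.0062  0.0055  0.1062] turn 0.0 tips 0.025
```

View pics/1.png

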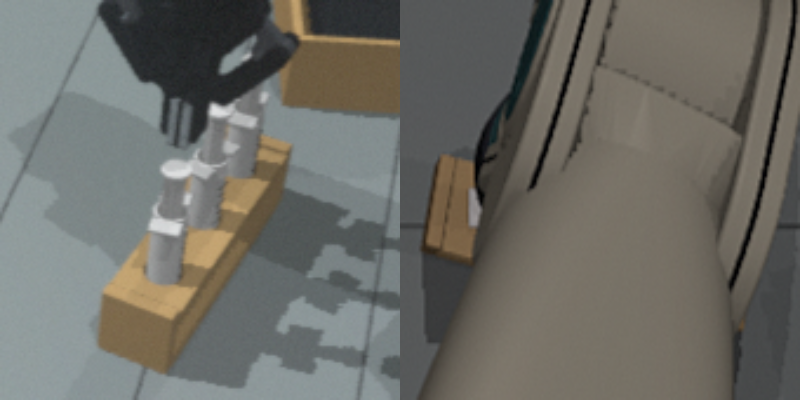

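The fingertips (left crop, about (180,140)) sit over disc c (175,168). I'll press down to just above the resin zone.

send_rows(series=[0,-0.006,0.005,0.04,0,0,-0.006,0.005,0.065,0,0,-0.006,0.005,0.078,0,0,-0.006,0.005,0.086,0,0,-0.006,0.005,0.094,0,0,-0.006,0.005,0.102,0,0,-0.006,0.005,0.102,0])

```text
clock: 4.28
tcp_pos: [0.5018, -0.1407, 0.169]
orientation: [3.142, 0.0, 1.375]
contact_force: [0.0, -0.2, 1.8]
opening: -0.0005
grasp_force: 0.7
```

send_rows(series=[0,0,0,0.004,0,0,0,0,0.008,0,0,0,0,0.008,0])

```text
clock: 4.65
tcp_pos: [0.5018, -0.1407, 0.1665]
orientation: [-3.141, -0.0, 1.375]
contact_force: [-0.1, -0.6, 2.3]
opening: 0.0
grasp_force: 0.8
```

send_rows(series=[0,0,0,0.003,0,0,0,0,0.006,0,0,0,0,0.006,0])

```text
clock: 5.03
tcp_pos: [0.5018, -0.1407, 0.1647]
orientation: [-3.141, -0.0, 1.375]
contact_force: [-0.2, -0.5, 1.6]
opening: -0.0002
grasp_force: 0.7
```

send_rows(series=[0,0,0,0.004,0,0,0,0,0.008,0,0,0,0,0.008,0])

```text
clock: 5.4
tcp_pos: [0.5025, -0.141, 0.1632]
orientation: [3.14, 0.0, 1.375]
contact_force: [-0.1, -0.3, 5.4]
opening: -0.0001
grasp_force: 2.7
```

send_rows(series=[0,0,0,0.003,0,0,0,0,0.003,0])

```text
clock: 5.65
tcp_pos: [0.5028, -0.1411, 0.1627]
orientation: [3.139, 0.0, 1.375]
contact_force: [-0.9, -0.3, 7.2]
opening: -0.0
grasp_force: 3.5
```

send_rows(series=[0,0,0,-0.1,0,0,0,0,-0.1,0,0,-0.227,-0.01,-0.1,0,0,-0.227,-0.01,-0.1,0,0,-0.227,-0.01,-0.1,0,0,-0.227,-0.01,-0.08,0,0,-0.227,-0.01,-0.07,0])

```text
clock: 6.52
tcp_pos: [0.4854, -0.2058, 0.1816]
orientation: [-3.14, -0.001, 1.377]
contact_force: [-0.0, 0.1, 0.1]
opening: -0.0
grasp_force: 0.0
```

```bash
python3 -c "
from h import *
go(.4863,-.2073,.169)"
```

```text
clk 6.53 tcp [ 0.4854 -0.2058  0.1816] rpy [-3.140e+00 -1.000e-03  1.377e+00] F [-0.03  0.05  0.09] open -0.0
shift [-0.0045  0.004   0.042 ] turn 0.0 tips 0.025
```

send_rows(series=[0,-0.001,0.001,0.012,0,0,-0.001,0.001,0.024,0,0,-0.001,0.001,0.034,0,0,-0.001,0.001,0.042,0,0,-0.001,0.001,0.042,0])

```text
clock: 7.15
tcp_pos: [0.4858, -0.2073, 0.1697]
orientation: [-3.141, -0.0, 1.375]
contact_force: [-0.7, -0.1, 1.3]
opening: -0.0001
grasp_force: 0.5
```

send_rows(series=[0,0,0,0.008,0,0,0,0,0.008,0])

```text
clock: 7.4
tcp_pos: [0.4858, -0.2073, 0.1674]
orientation: [-3.141, -0.0, 1.375]
contact_force: [0.2, 0.4, 1.8]
opening: 0.0001
grasp_force: 0.7
```

send_rows(series=[0,0,0,0.01,0,0,0,0,0.02,0,0,0,0,0.03,0,0,0,0,0.04,0,0,0,0,0.048,0,0,0,0,0.055,0,0,0,0,0.055,0])

```text
clock: 8.28
tcp_pos: [0.4857, -0.2072, 0.1507]
orientation: [-3.141, -0.0, 1.375]
contact_force: [0.4, 1.1, 0.8]
opening: 0.0003
grasp_force: 0.5
```

send_rows(series=[0,0,0,0.004,0,0,0,0,0.007,0,0,0,0,0.007,0])

```text
clock: 8.65
tcp_pos: [0.4859, -0.2073, 0.1489]
orientation: [-3.142, -0.0, 1.375]
contact_force: [-0.6, 1.5, 2.0]
opening: -0.0002
grasp_force: 0.7
```

Tip at 0.124, still running freely. Continuing in small steps.

send_rows(series=[0,0,0,0.004,0,0,0,0,0.008,0,0,0,0,0.008,0])

```text
clock: 9.02
tcp_pos: [0.4859, -0.2073, 0.1465]
orientation: [3.142, -0.0, 1.375]
contact_force: [0.3, -0.2, 2.4]
opening: -0.0003
grasp_force: 1.2
```

send_rows(series=[0,0,0,0.003,0,0,0,0,0.006,0,0,0,0,0.006,0])

```text
clock: 9.4
tcp_pos: [0.4865, -0.2076, 0.1455]
orientation: [3.14, 0.0, 1.375]
contact_force: [-0.2, 0.8, 5.4]
opening: 0.0001
grasp_force: 3.1
```

send_rows(series=[0,0,0,-0.16,0,0,0,0,-0.16,0,0,-0.233,-0.003,-0.16,0,0,-0.233,-0.003,-0.16,0,0,-0.233,-0.003,-0.16,0,0,-0.233,-0.003,-0.14,0,0,-0.233,-0.003,-0.12,0,0,-0.233,-0.003,-0.105,0,0,-0.233,-0.003,-0.09,0,0,-0.233,-0.003,-0.08,0,0,-0.233,-0.003,-0.08,0])

```text
clock: 10.78
tcp_pos: [0.4714, -0.2756, 0.1685]
orientation: [-3.141, -0.0, 1.375]
contact_force: [0.0, 0.3, 0.9]
opening: -0.0002
grasp_force: 0.4
```

```bash
python3 -c "
from h import *
go(.4718,-.2757,.1505)"
```

```text
clk 10.78 tcp [ 0.4714 -0.2756  0.1685] rpy [-3.141 -0.     1.375] F [0.05 0.32 0.88] open -0.0002
shift [-0.0002  0.0016  0.0599] turn 0.0 tips 0.025
```

send_rows(series=[0,0,0,0.01,0,0,0,0,0.02,0,0,0,0,0.03,0,0,0,0,0.04,0,0,0,0,0.05,0,0,0,0,0.058,0,0,0,0,0.066,0,0,0,0,0.066,0])

```text
clock: 11.78
tcp_pos: [0.4713, -0.2756, 0.1486]
orientation: [-3.141, -0.0, 1.375]
contact_force: [-0.8, -0.4, 0.1]
opening: 0.0002
grasp_force: 0.5
```

send_rows(series=[0,0,0,0.003,0,0,0,0,0.006,0,0,0,0,0.006,0])

```text
clock: 12.15
tcp_pos: [0.4714, -0.2757, 0.1471]
orientation: [-3.142, -0.0, 1.375]
contact_force: [1.0, 0.3, 1.2]
opening: 0.0003
grasp_force: 0.8
```

send_rows(series=[0,0,0,0.003,0,0,0,0,0.006,0,0,0,0,0.006,0])

```text
clock: 12.52
tcp_pos: [0.4719, -0.2759, 0.1459]
orientation: [3.141, 0.0, 1.375]
contact_force: [-0.2, 0.7, 4.8]
opening: 0.0
grasp_force: 2.5
```

send_rows(series=[0,0,0,-0.25,0,0,0,0,-0.35,0,0,0.9,0,-0.35,0,50,0.9,0,-0.35,0,50,0.9,0,-0.35,0,50,0.9,0,-0.35,0,50,0.9,0,-0.35,0,50,0.9,0,-0.35,0])

```text
clock: 13.52
tcp_pos: [0.5236, -0.0094, 0.2497]
orientation: [-3.141, 0.0, 1.379]
contact_force: [0.2, -0.1, 0.1]
opening: 0.0502
grasp_force: 0.0
```

```bash
python3 - <<'E'
from h import *
ps=[]
for n in("top","side"):
    p,d=read_camera(n);P=cloud(n,d).reshape(-1,3);P=P[~np.isnan(P[:,0])];ps.append(p)
    R=P[(abs(P[:,0]-.485)<.09)&(abs(P[:,1]+.2)<.15)]
    for w in((.4718,-.2757),(.4863,-.2073),(.5018,-.139)):
        k=R[(np.hypot(R[:,0]-w[0],R[:,1]-w[1])<.022)&(R[:,2]>.117)&(R[:,2]<.16)]
        if len(k)<10: print(n,"hidden");continue
        zt=np.percentile(k[:,2],80);k=k[abs(k[:,2]-zt)<.004]
        c=cv2.minEnclosingCircle((k[:,:2]*1000).astype(np.float32))
        m=R[(np.hypot(R[:,0]-w[0],R[:,1]-w[1])<.035)&(abs(R[:,2]-.112)<.003)]
        print(n,"disc",len(k),np.median(k[:,2]).round(4),np.round(c[0],1),round(c[1],1),"rim",len(m),cv2.minAreaRect((m[:,:2]*1000).astype(np.float32)) if len(m) else 0)
cv2.imwrite("pics/2.png",np.hstack([cv2.resize(ps[1][120:290,330:500,::-1],(400,400)),cv2.resize(ps[0][260:360,350:510,::-1],(400,400))]))
go(.5018,-.139,.19)
E
```

```text
top disc 126 0.1219 [ 473.9 -275.2] 10.2 rim 234 ((473.8382568359375, -275.17620849609375), (47.54303741455078, 22.17239761352539), 89.11551666259766)
top disc 124 0.1219 [ 488.5 -207.4] 10.2 rim 235 ((488.58001708984375, -207.40040588378906), (47.96515655517578, 23.9437198638916), 70.93716430664062)
top disc 128 0.1395 [ 503.8 -139.2] 10.3 rim 215 ((503.73931884765625, -139.48388671875), (46.96455764770508, 22.116514205932617), 88.47992706298828)
side disc 75 0.1212 [ 470.3 -277.3] 11.4 rim 118 ((469.3763427734375, -276.4389953613281), (50.14783477783203, 23.64594078063965), 88.38177490234375)
side disc 52 0.1215 [ 482.5 -206.5] 11.1 rim 132 ((483.2185974121094, -207.69020080566406), (50.920040130615234, 21.714752197265625), 68.16188049316406)
side disc 45 0.1387 [ 498.5 -139.7] 9.7 rim 159 ((498.94232177734375, -138.84303283691406), (48.980064392089844, 22.328248977661133), 86.83528900146484)
clk 13.62 tcp [ 0.5236 -0.0111  0.2499] rpy [-3.141e+00  1.000e-03  1.376e+00] F [ 0.15  0.81 -0.55] open 0.05
shift [-0.4322  0.0114  0.1995] turn 0.0 tips 0.025
```

View pics/2.png

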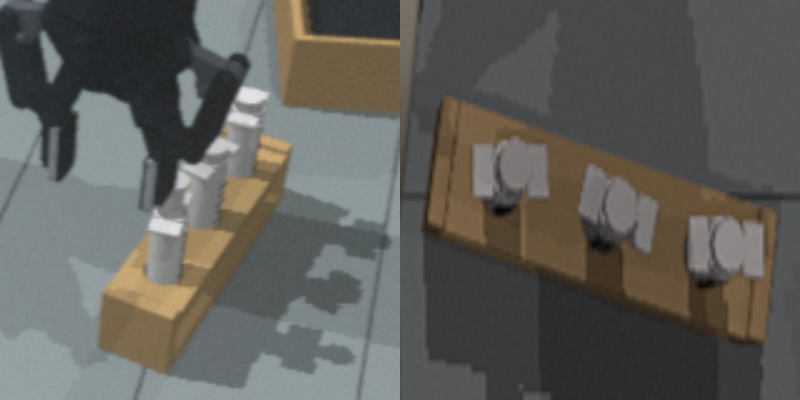

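Plungers a and b are home (disc at 0.122). Disc c stopped at 0.139, 17 mm short, so c is the stuck one. Next: grip c below its rim.

send_rows(series=[50,-0.432,0.011,0.15,-0.1,50,-0.432,0.011,0.15,-0.1,50,-0.432,0.011,0.2,-0.1,50,-0.432,0.011,0.2,-0.1,50,-0.432,0.011,0.2,-0.1,50,-0.432,0.011,0.2,-0.1,50,-0.432,0.011,0.28,-0.1,50,-0.432,0.011,0.36,-0.1,50,-0.432,0.011,0.43,-0.1,50,-0.432,0.011,0.49,-0.1,50,-0.432,0.011,0.49,-0.1])

```text
clock: 15.0
tcp_pos: [0.5013, -0.1375, 0.1027]
orientation: [-3.14, -0.001, 1.534]
contact_force: [0.2, 0.3, -0.2]
opening: 0.0498
grasp_force: 0.0
```

```bash
python3 - <<'E'
from h import *
go(.5018,-.139,.103,1.535)
p,d=read_camera("side");cv2.imwrite("pics/3.png",cv2.resize(p[120:290,330:500,::-1],(500,500)))
E
```

```text
clk 15.0 tcp [ 0.5013 -0.1375  0.1027] rpy [-3.140e+00 -1.000e-03  1.534e+00] F [ 0.17  0.27 -0.24] open 0.0498
shift [-0.0049  0.0018 -0.0011] turn -0.0007 tips 0.025
```

View pics/3.png

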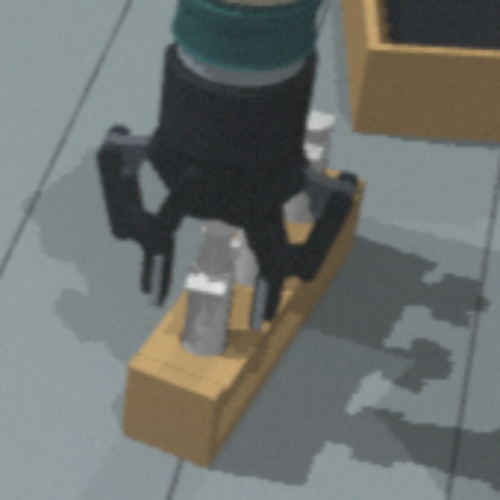

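The fingers, at about (155,285) and (265,310), straddle barrel c at (210,310). Closing.

send_rows(series=[20,-0.004,0,0,0,20,-0.004,0,0,0,20,-0.004,0,0,0,20,-0.004,0,0,0,20,-0.004,0,0,0], squeeze=30)

```text
clock: 15.68
tcp_pos: [0.5029, -0.1402, 0.1046]
orientation: [3.139, 0.001, 1.532]
contact_force: [-0.4, 0.4, 5.7]
opening: 0.0235
grasp_force: 32.0
```

send_rows(series=[20,0,0,-0.04,0,20,0,0,-0.1,0,20,0,0,-0.18,0,20,0,0,-0.26,0,20,0,0,-0.33,0,20,0,0,-0.38,0,20,0,0,-0.38,0])

```text
clock: 16.55
tcp_pos: [0.5026, -0.1401, 0.2186]
orientation: [3.139, 0.001, 1.532]
contact_force: [-0.6, 0.1, -1.2]
opening: 0.0238
grasp_force: 31.4
```

```bash
python3 - <<'E'
from h import *
go(.5007,.1838,.22,1.535)
p,d=read_camera("side");cv2.imwrite("pics/4.png",cv2.resize(p[90:290,310:510,::-1],(600,600)))
E
```

```text
clk 16.55 tcp [ 0.5026 -0.1401  0.2186] rpy [3.139e+00 1.000e-03 1.532e+00] F [-0.6   0.1  -1.15] open 0.0238
shift [ 1.0787 -0.0478 -0.0047] turn -0.0016 tips 0.025
```

View pics/4.png

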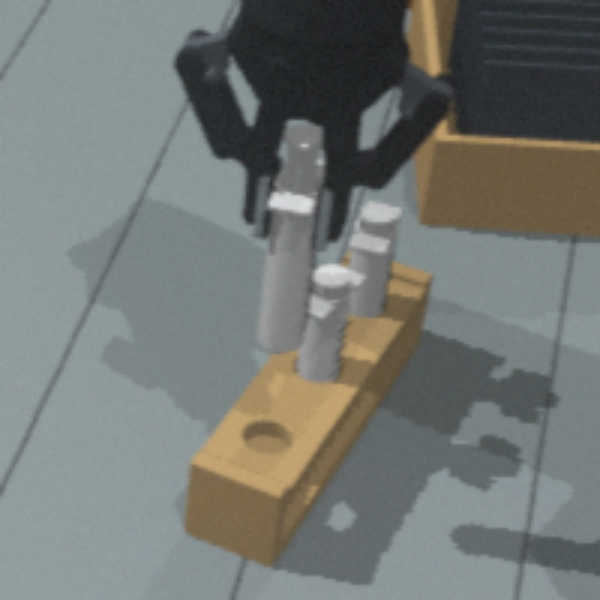

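c is lifted clear of the rack. Carrying it to the mug.

send_rows(series=[20,0.1,-0.004,-0.02,0,20,0.22,-0.01,-0.05,0,20,0.35,-0.015,-0.05,0,20,0.48,-0.02,-0.05,0,20,0.61,-0.026,-0.05,0,20,0.74,-0.032,-0.05,0,20,0.86,-0.038,-0.05,0,20,0.95,-0.043,-0.05,0,20,1.0,-0.048,-0.05,0,20,1.0,-0.048,-0.05,0])

```text
clock: 17.85
tcp_pos: [0.4984, 0.1608, 0.2315]
orientation: [-3.14, 0.001, 1.534]
contact_force: [0.6, -0.7, -1.5]
opening: 0.0236
grasp_force: 31.4
```

```bash
python3 - <<'E'
from h import *
go(.5007,.1838,.11,1.535)
E
```

```text
clk 17.85 tcp [0.4984 0.1608 0.2315] rpy [-3.140e+00  1.000e-03  1.534e+00] F [ 0.62 -0.71 -1.49] open 0.0236
shift [0.0767 0.0048 0.4049] turn -0.0007 tips 0.025
```

send_rows(series=[20,0.077,0.007,0,0,20,0.077,0.007,0,0,20,0.077,0.007,0.06,0,20,0.077,0.007,0.13,0,20,0.077,0.007,0.2,0,20,0.077,0.007,0.26,0,20,0.077,0.007,0.3,0,20,0.077,0.007,0.3,0])

```text
clock: 18.85
tcp_pos: [0.5007, 0.1826, 0.1407]
orientation: [-3.138, 0.001, 1.532]
contact_force: [0.5, 0.6, -0.4]
opening: 0.024
grasp_force: 31.4
```

```bash
python3 - <<'E'
from h import *
go(.5007,.1838,.11,1.535)
p,d=read_camera("side");cv2.imwrite("pics/5.png",cv2.resize(p[280:480,240:440,::-1],(500,500)))
E
```

```text
clk 18.85 tcp [0.5007 0.1826 0.1407] rpy [-3.138e+00  1.000e-03  1.532e+00] F [ 0.47  0.56 -0.43] open 0.024
shift [ 0.0039 -0.0002  0.1023] turn -0.0021 tips 0.025
```

View pics/5.png

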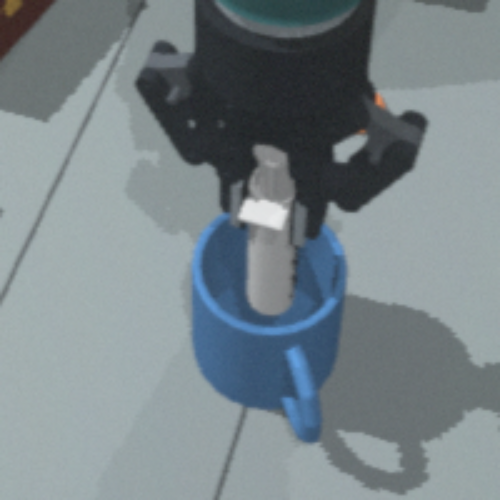

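The syringe is centred in the mug (crop about (270,290)). Lower it, release gently, then rise.

send_rows(series=[20,0,0,0.04,0,20,0,0,0.07,0,20,0,0,0.09,0,20,0,0,0.1,0,20,0,0,0.102,0,20,0,0,0.102,0])

```text
clock: 19.65
tcp_pos: [0.5022, 0.1836, 0.1119]
orientation: [3.141, -0.0, 1.533]
contact_force: [1.1, -0.5, -1.4]
opening: 0.0235
grasp_force: 31.4
```

send_rows(series=[30,0,0,0,0,36,0,0,0,0,45,0,0,0,0,45,0,0,0,0,45,0,0,0,0,45,0,0,0,0,45,0,0,-0.03,0,45,0,0,-0.06,0,45,0,0,-0.1,0,50,0,0,-0.16,0,50,0,0,-0.25,0,50,0,0,-0.4,0,50,0,0,-0.5,0])

```text
clock: 21.28
tcp_pos: [0.5028, 0.1837, 0.2649]
orientation: [3.138, -0.001, 1.532]
contact_force: [-0.4, 0.2, -1.0]
opening: 0.0502
grasp_force: 0.0
```

send_rows(series=[50,-0.6,0,-0.2,0,50,-0.6,0,-0.2,0,50,-0.6,0,-0.2,0,50,-0.6,0,-0.2,0,50,-0.6,0,-0.2,0,50,-0.6,0,-0.2,0])

```text
clock: 22.02
tcp_pos: [0.4947, 0.0047, 0.3213]
orientation: [-3.141, -0.0, 1.534]
contact_force: [0.3, -0.8, 0.4]
opening: 0.0501
grasp_force: 0.0
```

```bash
python3 - <<'E'
from h import *
go(.5007,.1838,.11,1.535)
p,d=read_camera("side");q,e=read_camera("top")
cv2.imwrite("pics/6.png",np.hstack([cv2.resize(p[::,:,::-1],(400,300)),cv2.resize(q[:,:,::-1],(400,300))]))
E
```

```text
clk 22.02 tcp [0.4947 0.0047 0.3213] rpy [-3.141 -0.     1.534] F [ 0.33 -0.79  0.37] open 0.0501
shift [ 0.5972 -0.0018  0.7043] turn -0.0005 tips 0.025
```

View pics/6.png

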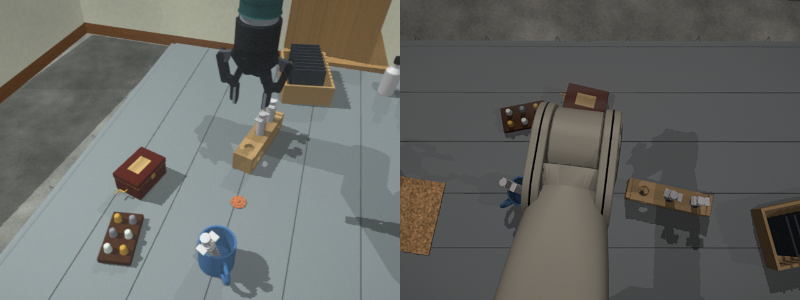

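The syringe leans in the upright mug (side view about (210,243)) and the other two stand in the rack. I'll check the lean angle and the discs.

```bash
python3 - <<'E'
from h import *
p,d=read_camera("side");P=cloud("side",d)
hsv=cv2.cvtColor(p,cv2.COLOR_RGB2HSV)
m=(hsv[...,1]<50)&(hsv[...,2]>90)&(np.hypot(P[...,0]-.5,P[...,1]-.184)<.13)&(P[...,2]>.06)&(P[...,2]<.2)
k=P[m];print(len(k),k[:,2].max());
for z in np.arange(.06,.16,.012):
    s=k[abs(k[:,2]-z)<.006]
    if len(s)>4: print(z.round(3),len(s),s.mean(0).round(3))
R=P[(P[...,2]>.115)&(P[...,2]<.16)&(abs(P[...,0]-.485)<.05)&(abs(P[...,1]+.24)<.07)];print(np.percentile(R[:,2],[50,80,99]))
M=P[(hsv[...,1]>100)&(np.hypot(P[...,0]-.5,P[...,1]-.184)<.08)&(P[...,2]>.07)&(P[...,2]<.09)];print("mug rim z",np.percentile(M[:,2],[5,50,95]),cv2.minEnclosingCircle((M[:,:2]*1000).astype(np.float32)))
E
```

```text
1006 0.14169700932303586
0.06 28 [0.502 0.199 0.063]
0.072 51 [0.5   0.206 0.073]
0.084 47 [0.502 0.212 0.083]
0.096 83 [0.506 0.215 0.098]
0.108 377 [0.512 0.221 0.107]
0.12 180 [0.503 0.2   0.117]
0.132 148 [0.514 0.223 0.136]
0.144 92 [0.513 0.216 0.139]
[0.12112611 0.12206302 0.12359946]
mug rim z [0.0707356  0.07678555 0.07906662] ((495.0942687988281, 188.8157501220703), 46.04393768310547)
```

```bash
python3 -c "
from station import *
print(finish_job())"
```

```text
the job is handed in; nothing more can be done
None
```

Job handed in: syringes a and b stand in the rack with plungers home, and the stuck one, c (stopped about 17 mm short), stands nozzle down in the upright mug; I haven't seen the judge's verdict.

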